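# Uncap the fine-dose valve, park the cap in its hooded keeper and trim the valve

## Robot

A 7-joint arm with a two-finger parallel gripper is mounted at the origin on a cart in front of the work surface, level with it; the furniture and walls round the work are solid. World frame = base frame: x ahead of the robot, y to its left, z up, the work surface at z = 0. Lengths are in m, angles in rad, forces in N, time in s.
With the tool pointing down it reaches from about 0.4 to 0.9 m from the base axis. Payload 5.6 kg.
Tool frame: the origin (TCP) lies on the front face of the gripper's body, between the roots of the fingers; the fingertips stand 88 mm ahead of it and the grasp point (between the pads) lies 69 mm ahead of it; z points along the fingers, y is the line along which they close (so a half turn about z gives the same grasp; the last joint's range is limited). The gripper opens to 92 mm and grips with 3 to 60 N. Pads are 20 mm wide; open, the fingers measure 128 mm over their backs; the gripper's body (75 mm by 189 mm) begins 69 mm behind the grasp point.
Start: joints at [-1.219, 0.468, -0.012, 1.603, 0.006, 1.071, -0.056], TCP at [0.25, 0.6, 0.303] pointing down, gripper open.
Joint ranges: [-2.53, 2.53], [-0.31, 2.02], [-1.57, 1.55], [0.28, 2.44], [-1.29, 4.43], [0.15, 1.84], [-2.92, 2.92]. Speed limits (rad/s): [2.57, 2.57, 3.14, 3.14, 3.14, 3.14, 3.14].

## Interface

Orientations are given as a 3x3 rotation matrix whose columns are the frame's x, y, z axes.
In Python, from cell import ctrl gives the robot as it stands. The module is installed in compiled form; this text tells all that it offers.
- The arm moves only by the tool drive_tool, never from a script. Its argument "moves" is a list of rows, each an object of numbers: "x", "y", "z": the shift along the tool's x, y, z as a fraction of full scale; "wx", "wy", "wz": the turn, a rotation vector about the tool's x, y, z as a fraction of full scale. In form: [{"x": .., "y": .., "z": .., "wx": .., "wy": .., "wz": ..}, ...]. A call has exactly 8 rows; each row is the pose to reach, as a shift and turn from the pose commanded when the call began, along the tool's axes at that moment; what a row does not reach only later rows make up. Full scale, the value 1, is 100 cm for a shift and 120 degrees for a turn. A row lasts 1/12 s, in which the tool goes at most 41.7 mm and 7.16 degrees, less where a joint would pass 70% of its speed; a pose out of reach is approached as far as the arm can. A call with a number of a shift or a turn outside -1 to 1 is refused whole. A call with a gripper value outside its range is refused whole. "claw" is the opening, from 0 (shut) to 1 (fully open), set as the call begins (left out, the last holds). The fingers move at their own pace and stop on an object; "force" is the grip in N (left out, the last holds). Time passes only in rows, so rows that repeat a pose let the fingers close, or fill a call up. It gives the time, the measured TCP pose, the force, the opening and the grip force at its end, in the units of the state.
- ctrl.read_state(): the state, without advancing time (a new reading comes with each control period).
- ctrl.get_image(name): name is "scene" or "top"; returns the picture (480x640x3 uint8, blue, green, red); there is no depth.
- ctrl.camera_model(name): a dict with "intrinsics" (3x3 intrinsics, pixels), "R" (3x3) and "t" (3): a world point X has camera coordinates R X + t. Camera axes: x right, y down, z forward; pixel columns grow to the right and rows downward; lengths in m; the calibration is good to about 2 mm. A picture is of the moment at which its call begins. camera_model takes no time and is no camera call.
- ctrl.finish_job(): hands the job in; it is judged then, once.
The state is a dict: "clock": time; "qpos": joint angles; "dq": joint speeds; "effort": joint torques, N m; "position": TCP position; "tool_rot": TCP orientation; "ft_force": force on the tool from outside, world axes, zero at the start; "torque": the same for the moment, N m; "finger_gap": finger opening in m; "finger_force": force on a finger pad.
Only numpy, scipy, OpenCV 4.12 (cv2) and the standard library are available. Lean on these libraries where they do the work, as an engineer would, in place of code of your own. Each camera call takes 0.05 s, during which the arm holds its last target. There are 200 camera calls.

## Task

Lift the loose splash cap off the fine-dose valve, set it right way up on the open front of the hooded steel cap keeper, and push it in under the hood until it is home against the back and the little flap has dropped shut behind its hub. Then turn the bar knob sunk in the valve's well clockwise until its pointed nose lines up with the pointed index lug on the outside of the collar. Keep the cap clean - never put it on the bench or on its side - and leave the two pump bottles and the beaker where they stand.

Things in the scene. Friction and masses are not known exactly. Their poses are not given: they have to be found in the camera images.
- valve: fine-dose valve, fixed: steel base plate 140 x 124 x 10 mm, aluminium body 108 mm square, 40 mm high, hose barbs on local +-y to 90 mm out, 25 mm high; on top a round collar, 98 mm outer diameter, rim 76 mm high, with a well 80 mm in diameter, floor at 40 mm. Pointed index lug on the collar's outside at local -x. Origin on the well's axis at bench height, z up. Valve and keeper may change places
- cap: loose grey splash cap, 0.08 to 0.17 kg, held on the valve only by its weight (origin then 69 mm high): spigot 70 mm in diameter, 7 mm deep, in the well; flat brim 104 mm in diameter, 6 mm thick, on the rim; ribbed round hub on top, 30 mm in diameter, 24 mm tall, to lift it by. Origin on the axis at the spigot's underside (brim 7 to 13 mm, hub top 37 mm above it), z up
- keeper: hooded cap keeper of steel sheet, fixed; the cap is pushed along local +x. Origin at bench height under the middle of the open landing. The brim rides on two ledges, tops 30 mm high, local y +-41 to +-63 mm, x -62 to 150 mm; the spigot hangs in the 82 mm gap between, open at the front, floor 3 mm high: fingertips fit in. Guides beside the landing are 41 mm high, flaring from 114 to 126 mm apart
- keeper_landing (a point): middle of the landing, local x = 0 of the keeper, 23 mm above the bench: where the cap's origin is when it is set down from above with its brim 10 mm clear of the hood. From here it has 98 mm to go to home. Push with closed fingers on the brim's rear edge at ledge height: the hub is 37 mm further in than that edge, so the fingers stay outside hood and flap
- keeper_home (a point): where the cap's origin is when home against the back stop: keeper's local x = 98 mm, y = 0, 23 mm above the bench; axes as the keeper's. The hood covers local x 62 to 153 mm, underside 68 mm, top 71 mm high, 120 mm wide; its side walls are 114 mm apart inside, the back stop is at x = 150 mm
- flap (a joint): light steel flap, 62 mm wide, 16 mm long, hung under the hood's front edge (keeper's local x = 62 mm, pivot 66 mm high). 0 = hanging shut (it cannot swing out); grows (rad) to 1.45 as the cap's hub pushes it in and up, which takes under 1 N. It falls shut by itself behind the hub when the cap is about 5 mm short of home or nearer
- knob (a joint): angle (rad) of the valve's knob, growing clockwise seen from above: 0 = nose on the index lug (pointing to the valve's local -x); -2.2 to -0.8 at the start; stops at -2.4 and 0.6. At value q the nose points along the valve's local angle pi - q (anticlockwise from local +x). It stays where it is left (about 0.05 N m of friction)
- knob_grip (a point): on the knob's axis 60 mm above the bench, 16 mm below the rim: the height to grip. Its local -x points along the nose, z up. The bar grip is 14 mm wide, 44 mm long with a pointed nose to 29 mm from the axis, and stands from 46 to 66 mm height on a round skirt 52 mm in diameter
- filler_nozzle (a point): tip of the filling machine's nozzle, in the way of a straight swing from the arm's start to the work and always in this place: the nozzle stands 182 to 350 mm high over an open bottle, on an arm from a post 125 mm further in +x and 80 mm in +y that rises to 415 mm. The machine's solid body (to 210 mm high) lies behind, over 60 mm further in +x. Swing past on the robot's side or above
- bottle_18: filled amber pump bottle, loose bystander: body 68 mm in diameter and 152 mm tall, black pump to 204 mm with a spout reaching 38 mm to local -y; origin under the body's centre (within 4 mm). It, the other one and the beaker may stand in each other's places
- bottle_23: filled amber pump bottle, loose bystander: body 68 mm in diameter and 152 mm tall, black pump to 204 mm with a spout reaching 38 mm to local -y; origin under the body's centre (within 4 mm). It, the other one and the beaker may stand in each other's places
- beaker: steel sampling beaker, loose bystander: 67 mm in diameter, 78 mm tall, open at the top; origin under its centre. It and the two bottles may change places
There are look-alikes about, which are no part of the job. There is more than one size of the cap; the job needs the larger.

How it is judged:
By the outcome, as a careful person would: the job done as asked, in the order asked, and still so for the second after the job is handed in, with the robot touching nothing.
It also fails if it takes over 72 s, if anything falls off the work surface, if the arm or the gripper's body presses on something with over 40 N, if the wrist force passes 120 N, or if a joint passes its speed limit or range.

## Working session

There is one attempt and no reset: what is moved stays moved. The work goes in short steps, Python scripts to look and compute and a tool call to move; the robot and the scene stay as the last step left them, time stands still between calls to the robot, and variables do not carry over. Pictures are saved under pics/ and viewed, at most 10 in all, crops included, and the job is handed in when it is done.

Besides the shell and the picture viewer there is one more tool, called as a command line: name --argument value ..., lists and objects as JSON in quotes. drive_tool: Moves the arm, as the interface text tells. Shift numbers are shares of 100 cm and turn numbers shares of 120 degrees, none past 1 either way. Its arguments: {"type":"object","properties":{"moves":{"type":"array","items":{"type":"object","properties":{"x":{"type":"number","minimum":-1,"maximum":1},"y":{"type":"number","minimum":-1,"maximum":1},"z":{"type":"number","minimum":-1,"maximum":1},"wx":{"type":"number","minimum":-1,"maximum":1},"wy":{"type":"number","minimum":-1,"maximum":1},"wz":{"type":"number","minimum":-1,"maximum":1}}}},"claw":{"type":"number"},"force":{"type":"number"}},"required":["moves"]}

```bash
mkdir -p pics; cat > h.py <<'E'
import numpy as np, cv2
from cell import ctrl
def snap(n,f,crop=None,s=1):
    im=ctrl.get_image(n)
    cv2.imwrite('pics/full_'+f,im)
    if crop: x0,y0,x1,y1=crop; im=im[y0:y1,x0:x1]
    if s!=1: im=cv2.resize(im,None,fx=s,fy=s,interpolation=cv2.INTER_CUBIC)
    cv2.imwrite('pics/'+f,im)
def ray(n,u,v,z):
    c=ctrl.camera_model(n);K,R,t=[np.array(c[k]) for k in('intrinsics','R','t')]
    o=-R.T@t; d=R.T@np.linalg.inv(K)@np.array([u,v,1.]); return o+d*(z-o[2])/d[2]
def proj(n,X):
    c=ctrl.camera_model(n);K,R,t=[np.array(c[k]) for k in('intrinsics','R','t')]
    p=K@(R@np.array(X)+t); return p[:2]/p[2]
def delta(p,R=None):
    "rows values to get TCP from commanded (approx measured) to p"
    s=ctrl.read_state();T=np.array(s['tool_rot']);d=T.T@(np.array(p)-s['position'])
    return d
E
python3 - <<'E'
from h import *
snap('scene','s1.png',None,1.25);snap('top','t1.png',None,1.25)
s=ctrl.read_state();print({k:np.round(s[k],3).tolist() for k in s})
for n in('scene','top'):
    c=ctrl.camera_model(n);R=np.array(c['R']);print(n,np.array(c['intrinsics'])[0],-R.T@c['t'],R[2])
E
```

```text
{'clock': 0.1, 'qpos': [-1.219, 0.468, -0.012, 1.604, 0.006, 1.071, -0.056], 'dq': [0.001, -0.002, 0.001, -0.002, -0.001, -0.0, 0.0], 'effort': [0.001, -52.165, -0.013, -24.437, -0.057, 0.014, 0.0], 'position': [0.25, 0.6, 0.302], 'tool_rot': [[-0.923, 0.385, -0.0], [0.385, 0.923, -0.001], [-0.0, -0.002, -1.0]], 'ft_force': [-0.43, 0.29, 0.078], 'torque': [-0.011, 0.017, 0.018], 'finger_force': 0.0, 'finger_gap': 0.092}
scene [472.77646249   0.         318.7379372 ] [ 0.20887095 -0.41147205  0.80195026] [ 0.40876222  0.46541208 -0.78505098]
top [484.37431648   0.         322.46921178] [0.47893205 0.00296378 1.09457989] [ 0.08893756  0.01511226 -0.99592255]
```

View pics/s1.png

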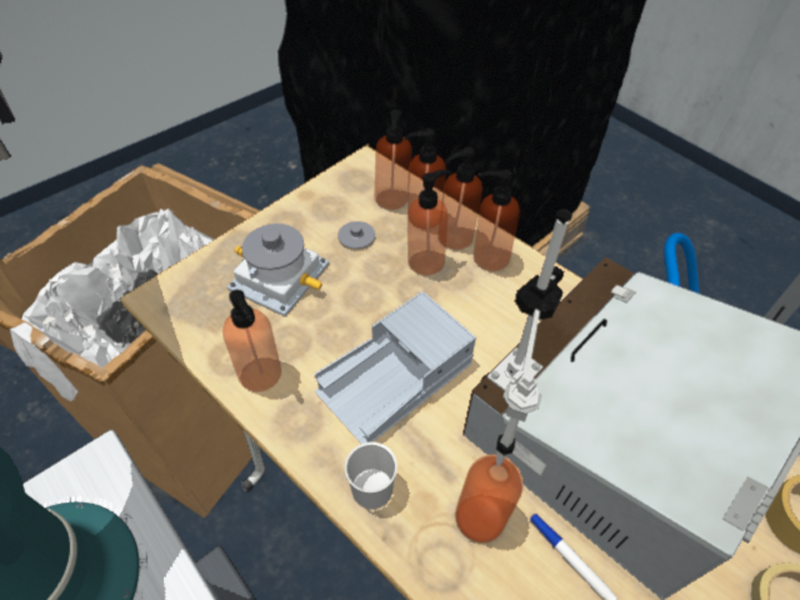

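View pics/t1.png

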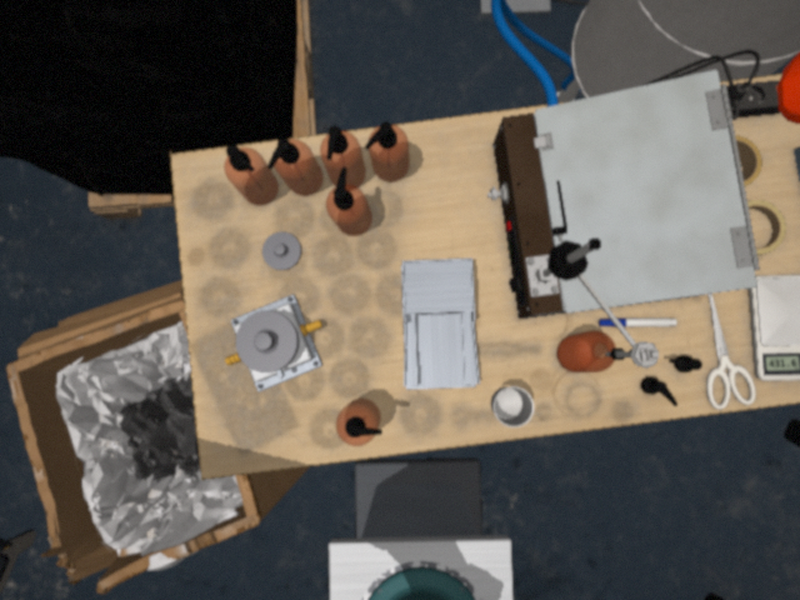

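```bash
python3 - <<'E'
from h import *
for X in ([0,0,0],[.25,.6,.3],[.5,0,0],[.5,.3,0],[.5,-.3,0]): print(X,[np.round(proj(n,X)*1.25) for n in('scene','top')])
f=lambda n,u,v,z:print(n,u,v,z,np.round(ray(n,u/1.25,v/1.25,z),3))
f('scene',275,237,.106);f('top',264,340,.106)   # hub top
f('scene',356,231,.03);f('top',281,250,.03)
for u,v in((403,388),(478,386)):f('top',u,v,.0)
for u,v in((404,260),(474,259),(475,313),(404,310)):f('top',u,v,.071)
for u,v in((383,329),(421,294),(475,345),(434,381)):f('scene',u,v,.071)
f('top',645,355,.182);f('scene',505,445,.182)
f('top',355,427,.204);f('top',513,405,.04)
im=cv2.imread('pics/full_t1.png')
a=cv2.resize(im[225:325,170:270],None,fx=6,fy=6,interpolation=cv2.INTER_CUBIC)
im=cv2.imread('pics/full_s1.png')
b=cv2.resize(im[165:255,180:270],None,fx=4,fy=4,interpolation=cv2.INTER_CUBIC)
c=np.zeros((600,800,3),np.uint8);c[:500,:500]=cv2.resize(a,(500,500));c[:300,500:]=cv2.resize(b,(300,300))
k=cv2.imread('pics/full_t1.png')[200:320,310:395];c[300:600,500:712]=cv2.resize(k,(212,300))
cv2.imwrite('pics/c1.png',c)
E
```

```text
[0, 0, 0] [array([ 49., 588.]), array([422., 629.])]
[0.25, 0.6, 0.3] [array([-25.,  90.]), array([-45., 541.])]
[0.5, 0, 0] [array([364., 367.]), array([415., 339.])]
[0.5, 0.3, 0] [array([262., 260.]), array([249., 343.])]
[0.5, -0.3, 0] [array([502., 511.]), array([582., 335.])]
scene 275 237 0.106 [0.505 0.236 0.106]
top 264 340 0.106 [0.503 0.247 0.106]
scene 356 231 0.03 [0.66  0.224 0.03 ]
top 281 250 0.03 [0.664 0.235 0.03 ]
top 403 388 0.0 [0.413 0.024 0.   ]
top 478 386 0.0 [ 0.414 -0.111  0.   ]
top 404 260 0.071 [0.634 0.015 0.071]
top 474 259 0.071 [ 0.633 -0.104  0.071]
top 475 313 0.071 [ 0.54  -0.102  0.071]
top 404 310 0.071 [0.549 0.017 0.071]
scene 383 329 0.071 [ 0.538 -0.002  0.071]
scene 421 294 0.071 [0.629 0.012 0.071]
scene 475 345 0.071 [ 0.625 -0.113  0.071]
scene 434 381 0.071 [ 0.536 -0.119  0.071]
top 645 355 0.182 [ 0.465 -0.342  0.182]
scene 505 445 0.182 [ 0.491 -0.276  0.182]
top 355 427 0.204 [0.371 0.091 0.204]
top 513 405 0.04 [ 0.383 -0.165  0.04 ]
```

View pics/c1.png

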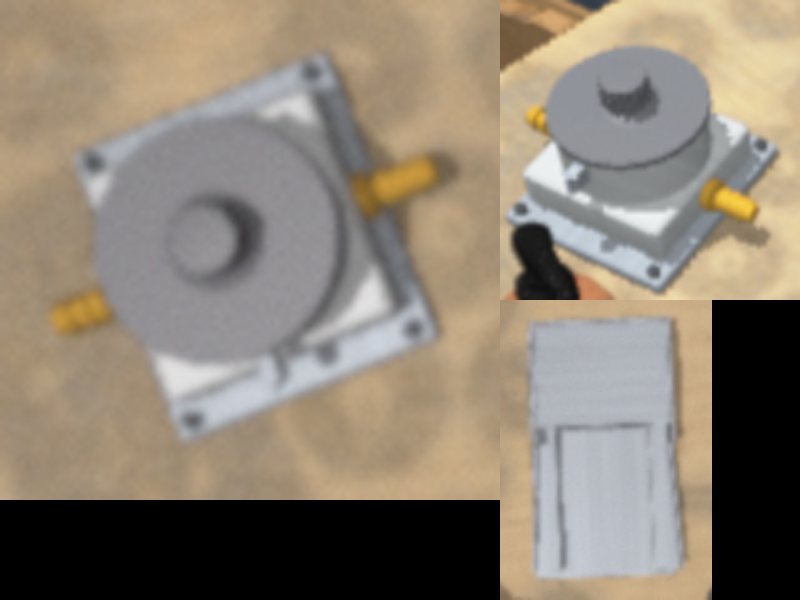

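```bash
python3 - <<'E'
from h import *
P=lambda *a:np.round(ray(*a),3)
print('hub',P('top',210,273,.106),P('scene',217.5,186.6,.106))
print('brim',P('top',213.8,272.4,.082),P('scene',218.6,197,.082))
t=lambda u,v:(170+u/5,225+v/5)
s=lambda u,v:(180+(u-500)/3.333,165+v/3.333)
for n,p in(('base corners',[(80,155),(325,55),(437,333),(185,440)]),): print(n,[P('top',*t(*q),.01)[:2] for q in p],np.mean([P('top',*t(*q),.01)[:2] for q in p],0))
print('barbs',P('top',*t(60,320),.025),P('top',*t(433,170),.025),P('scene',*s(757,212),.025))
print('base scene',[P('scene',*s(*q),.01)[:2] for q in((507,217),(662,290),(777,147))])
k=lambda u,v:(310+(u-500)/2.5,200+(v-300)/2.5)
print('hood',[P('top',*k(*q),.071)[:2] for q in((530,320),(671,317),(677,424),(530,428))])
print('front ledges',[P('top',*k(*q),.03)[:2] for q in((537,577),(683,572))],[P('top',*k(*q),.03)[:2] for q in((560,430),(560,568),(650,428),(655,572))])
im=cv2.imread('pics/full_s1.png')[225:360,245:390]
cv2.imwrite('pics/c2.png',cv2.resize(im,None,fx=4,fy=4,interpolation=cv2.INTER_CUBIC))
E
```

```text
hub [0.501 0.25  0.106] [0.506 0.246 0.106]
brim [0.502 0.248 0.082] [0.502 0.242 0.082]
base corners [array([0.542, 0.328]), array([0.585, 0.217]), array([0.459, 0.167]), array([0.414, 0.281])] [0.5     0.24825]
barbs [0.469 0.332 0.025] [0.531 0.166 0.025] [0.537 0.162 0.025]
base scene [array([0.416, 0.274]), array([0.46, 0.16]), array([0.587, 0.211])]
hood [array([0.634, 0.018]), array([ 0.634, -0.102]), array([ 0.542, -0.104]), array([0.542, 0.02 ])]
front ledges [array([0.414, 0.018]), array([ 0.416, -0.109])] [array([ 0.542, -0.005]), array([ 0.422, -0.002]), array([ 0.542, -0.085]), array([ 0.416, -0.085])]
```

View pics/c2.png

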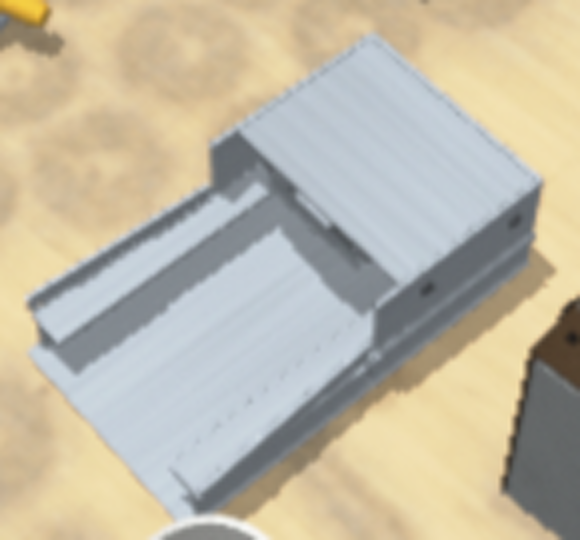

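drive_tool --moves '[{"x": -0.02, "y": -0.01, "z": 0.0, "wz": 0.02}, {"x": -0.05, "y": -0.03, "z": 0.0, "wz": 0.05}, {"x": -0.085, "y": -0.053, "z": 0.0, "wz": 0.09}, {"x": -0.12, "y": -0.075, "z": 0.0, "wz": 0.13}, {"x": -0.155, "y": -0.097, "z": 0.0, "wz": 0.17}, {"x": -0.19, "y": -0.118, "z": 0.0, "wz": 0.21}, {"x": -0.225, "y": -0.14, "z": 0.0, "wz": 0.25}, {"x": -0.26, "y": -0.162, "z": 0.0, "wz": 0.29}]' --claw 0.7

```text
validation failed for argument at $.mo...
```

```bash
cat >> h.py <<'E'
def go(p,yaw=None):
    "print tool-frame shift to p and wz fraction to bring tool y to world angle yaw (deg, mod 180)"
    s=ctrl.read_state();T=np.array(s['tool_rot']);y=np.degrees(np.arctan2(T[1,1],T[0,1]))
    print('t',round(s['clock'],2),'pos',np.round(s['position'],4),'yaw',round(y,1),'q',np.round(s['qpos'],2),'F',np.round(s['ft_force'],1),'gap',round(s['finger_gap'],4),round(s['finger_force'],1),'tilt',np.round(T[:,2],3))
    print('shift',np.round(delta(p),4), 'wz',None if yaw is None else np.round(-((yaw-y+90)%180-90)/120,3))
E
python3 - <<'E'
from h import *
go([.502,.246,.25],25)
q=lambda u,v:np.round(ray('scene',245+u/4,225+v/4,.071),3)[:2]
print([q(*a) for a in((372,37),(541,183),(400,282),(240,132))])
E
```

```text
t 0.1 pos [0.2499 0.5996 0.3019] yaw 67.4 q [-1.22  0.47 -0.01  1.6   0.01  1.07 -0.06] F [-0.4  0.3  0.1] gap 0.0918 0.0 tilt [-0.    -0.001 -1.   ]
shift [-0.3687 -0.2294  0.0523] wz 0.353
[array([0.632, 0.012]), array([ 0.634, -0.105]), array([ 0.546, -0.102]), array([0.544, 0.009])]
```

drive_tool --moves '[{"x": -0.02, "y": -0.01, "z": 0, "wx": 0, "wy": 0, "wz": 0.02}, {"x": -0.05, "y": -0.03, "z": 0, "wx": 0, "wy": 0, "wz": 0.05}, {"x": -0.085, "y": -0.053, "z": 0, "wx": 0, "wy": 0, "wz": 0.09}, {"x": -0.12, "y": -0.075, "z": 0, "wx": 0, "wy": 0, "wz": 0.13}, {"x": -0.155, "y": -0.097, "z": 0, "wx": 0, "wy": 0, "wz": 0.17}, {"x": -0.19, "y": -0.118, "z": 0, "wx": 0, "wy": 0, "wz": 0.21}, {"x": -0.225, "y": -0.14, "z": 0, "wx": 0, "wy": 0, "wz": 0.25}, {"x": -0.26, "y": -0.162, "z": 0, "wx": 0, "wy": 0, "wz": 0.29}]' --claw 0.7

```text
clock: 0.77
position: [0.4283, 0.3485, 0.3025]
tool_rot: [[-0.535, 0.845, -0.0], [0.845, 0.535, -0.0], [0.0, -0.0, -1.0]]
ft_force: [0.9, 1.3, -0.0]
finger_gap: 0.0645
finger_force: 0.0
```

```bash
python3 - <<'E'
from h import *
go([.502,.246,.25],25)
E
```

```text
t 0.77 pos [0.4283 0.3485 0.3025] yaw 32.3 q [-0.91  0.3   0.2   1.86 -0.07  0.99 -0.11] F [ 0.9  1.3 -0. ] gap 0.0645 0.0 tilt [-0. -0. -1.]
shift [-0.126   0.0074  0.0525] wz 0.061
```

drive_tool --moves '[{"x": -0.03, "y": 0.002, "z": 0.01, "wx": 0, "wy": 0, "wz": 0.01}, {"x": -0.06, "y": 0.004, "z": 0.025, "wx": 0, "wy": 0, "wz": 0.02}, {"x": -0.09, "y": 0.005, "z": 0.04, "wx": 0, "wy": 0, "wz": 0.04}, {"x": -0.11, "y": 0.006, "z": 0.055, "wx": 0, "wy": 0, "wz": 0.05}, {"x": -0.12, "y": 0.007, "z": 0.065, "wx": 0, "wy": 0, "wz": 0.06}, {"x": -0.126, "y": 0.007, "z": 0.075, "wx": 0, "wy": 0, "wz": 0.061}, {"x": -0.126, "y": 0.007, "z": 0.078, "wx": 0, "wy": 0, "wz": 0.061}, {"x": -0.126, "y": 0.007, "z": 0.078, "wx": 0, "wy": 0, "wz": 0.061}]'

```text
clock: 1.43
position: [0.5005, 0.2491, 0.2238]
tool_rot: [[-0.428, 0.904, -0.002], [0.904, 0.428, -0.0], [0.001, -0.002, -1.0]]
ft_force: [-0.7, -0.5, 0.6]
finger_gap: 0.0644
finger_force: 0.0
```

```bash
python3 - <<'E'
from h import *
go([.502,.246,.172],25)
snap('scene','s2.png',(160,120,310,250),4)
E
```

```text
t 1.43 pos [0.5005 0.2491 0.2238] yaw 25.4 q [-0.73  0.41  0.26  1.91 -0.14  0.84  0.05] F [-0.7 -0.5  0.6] gap 0.0644 0.0 tilt [-0.002 -0.    -1.   ]
shift [-0.0034  0.0002  0.0518] wz 0.003
```

View pics/s2.png

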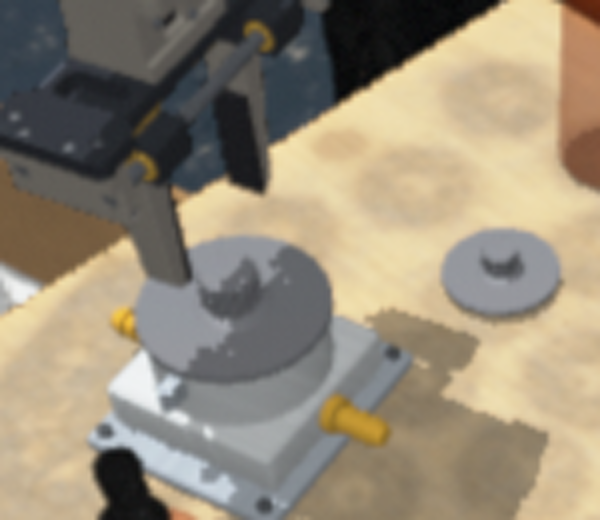

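The picture shows the fingertips at (165,275) and (250,185), straddling the hub at (228,275). The small look-alike cap sits apart at (500,270). Going down to grip.

drive_tool --moves '[{"x": -0.002, "y": 0, "z": 0.01, "wx": 0, "wy": 0, "wz": 0}, {"x": -0.002, "y": 0, "z": 0.02, "wx": 0, "wy": 0, "wz": 0}, {"x": -0.002, "y": 0, "z": 0.03, "wx": 0, "wy": 0, "wz": 0}, {"x": -0.002, "y": 0, "z": 0.04, "wx": 0, "wy": 0, "wz": 0}, {"x": -0.002, "y": 0, "z": 0.046, "wx": 0, "wy": 0, "wz": 0}, {"x": -0.002, "y": 0, "z": 0.05, "wx": 0, "wy": 0, "wz": 0}, {"x": -0.002, "y": 0, "z": 0.051, "wx": 0, "wy": 0, "wz": 0}, {"x": -0.002, "y": 0, "z": 0.051, "wx": 0, "wy": 0, "wz": 0}]'

```text
clock: 2.15
position: [0.5023, 0.2462, 0.1733]
tool_rot: [[-0.427, 0.904, -0.0], [0.904, 0.427, -0.0], [-0.0, -0.0, -1.0]]
ft_force: [0.5, 0.9, 0.5]
finger_gap: 0.0647
finger_force: 0.0
```

drive_tool --moves '[{"x": 0, "y": 0, "z": 0, "wx": 0, "wy": 0, "wz": 0}, {"x": 0, "y": 0, "z": 0, "wx": 0, "wy": 0, "wz": 0}, {"x": 0, "y": 0, "z": 0, "wx": 0, "wy": 0, "wz": 0}, {"x": 0, "y": 0, "z": 0, "wx": 0, "wy": 0, "wz": 0}, {"x": 0, "y": 0, "z": 0, "wx": 0, "wy": 0, "wz": 0}, {"x": 0, "y": 0, "z": 0, "wx": 0, "wy": 0, "wz": 0}, {"x": 0, "y": 0, "z": 0, "wx": 0, "wy": 0, "wz": 0}, {"x": 0, "y": 0, "z": 0, "wx": 0, "wy": 0, "wz": 0}]' --claw 0.1 --force 20

```text
clock: 2.82
position: [0.5025, 0.2463, 0.1739]
tool_rot: [[-0.427, 0.904, 0.001], [0.904, 0.427, 0.0], [0.0, 0.001, -1.0]]
ft_force: [1.1, -0.1, 1.5]
finger_gap: 0.0294
finger_force: 20.0
```

```bash
python3 - <<'E'
from h import *
go([.502,.246,.25],25)
E
```

```text
t 2.82 pos [0.5025 0.2463 0.1739] yaw 25.3 q [-0.71  0.49  0.24  1.94 -0.17  0.73  0.07] F [ 1.1 -0.1  1.5] gap 0.0294 20.0 tilt [ 0.001  0.    -1.   ]
shift [-0.0001 -0.0005 -0.0761] wz 0.002
```

drive_tool --moves '[{"x": 0, "y": 0, "z": -0.008, "wx": 0, "wy": 0, "wz": 0}, {"x": 0, "y": 0, "z": -0.02, "wx": 0, "wy": 0, "wz": 0}, {"x": 0, "y": 0, "z": -0.04, "wx": 0, "wy": 0, "wz": 0}, {"x": 0, "y": 0, "z": -0.06, "wx": 0, "wy": 0, "wz": 0}, {"x": 0, "y": 0, "z": -0.08, "wx": 0, "wy": 0, "wz": 0}, {"x": 0, "y": 0, "z": -0.1, "wx": 0, "wy": 0, "wz": 0}, {"x": 0, "y": 0, "z": -0.118, "wx": 0, "wy": 0, "wz": 0}, {"x": 0, "y": 0, "z": -0.125, "wx": 0, "wy": 0, "wz": 0}]'

```text
clock: 3.48
position: [0.5032, 0.2465, 0.3024]
tool_rot: [[-0.426, 0.905, 0.004], [0.905, 0.426, 0.003], [0.001, 0.005, -1.0]]
ft_force: [-0.3, 0.0, 0.1]
finger_gap: 0.0292
finger_force: 20.0
```

```bash
python3 - <<'E'
from h import *
go([.480,-.043,.25],0)
E
```

```text
t 3.48 pos [0.5032 0.2465 0.3024] yaw 25.2 q [-0.74  0.32  0.28  1.85 -0.1   0.99  0.02] F [-0.3  0.   0.1] gap 0.0292 20.0 tilt [ 0.004  0.003 -1.   ]
shift [-0.252  -0.1447  0.0515] wz 0.21
```

drive_tool --moves '[{"x": -0.015, "y": -0.009, "z": 0, "wx": 0, "wy": 0, "wz": 0.01}, {"x": -0.04, "y": -0.023, "z": 0, "wx": 0, "wy": 0, "wz": 0.03}, {"x": -0.07, "y": -0.04, "z": 0, "wx": 0, "wy": 0, "wz": 0.06}, {"x": -0.1, "y": -0.057, "z": 0, "wx": 0, "wy": 0, "wz": 0.09}, {"x": -0.13, "y": -0.075, "z": 0, "wx": 0, "wy": 0, "wz": 0.12}, {"x": -0.16, "y": -0.092, "z": 0, "wx": 0, "wy": 0, "wz": 0.14}, {"x": -0.188, "y": -0.108, "z": 0, "wx": 0, "wy": 0, "wz": 0.16}, {"x": -0.21, "y": -0.12, "z": 0, "wx": 0, "wy": 0, "wz": 0.18}]'

```text
clock: 4.15
position: [0.4816, 0.0013, 0.298]
tool_rot: [[-0.058, 0.998, -0.002], [0.998, 0.058, -0.001], [-0.0, -0.002, -1.0]]
ft_force: [1.0, 0.5, -0.6]
finger_gap: 0.0294
finger_force: 20.0
```

```bash
python3 - <<'E'
from h import *
go([.480,-.043,.18],0)
E
```

```text
t 4.15 pos [0.4816 0.0013 0.298 ] yaw 3.3 q [-0.49  0.19  0.47  2.03 -0.1   0.94  0.1 ] F [ 1.   0.5 -0.6] gap 0.0294 20.0 tilt [-0.002 -0.001 -1.   ]
shift [-0.0441 -0.004   0.118 ] wz 0.028
```

drive_tool --moves '[{"x": -0.02, "y": -0.002, "z": 0, "wx": 0, "wy": 0, "wz": 0.01}, {"x": -0.035, "y": -0.003, "z": 0.015, "wx": 0, "wy": 0, "wz": 0.02}, {"x": -0.042, "y": -0.004, "z": 0.035, "wx": 0, "wy": 0, "wz": 0.028}, {"x": -0.044, "y": -0.004, "z": 0.06, "wx": 0, "wy": 0, "wz": 0.028}, {"x": -0.044, "y": -0.004, "z": 0.085, "wx": 0, "wy": 0, "wz": 0.028}, {"x": -0.044, "y": -0.004, "z": 0.105, "wx": 0, "wy": 0, "wz": 0.028}, {"x": -0.044, "y": -0.004, "z": 0.115, "wx": 0, "wy": 0, "wz": 0.028}, {"x": -0.044, "y": -0.004, "z": 0.118, "wx": 0, "wy": 0, "wz": 0.028}]'

```text
clock: 4.82
position: [0.4804, -0.0397, 0.1788]
tool_rot: [[-0.004, 1.0, -0.005], [1.0, 0.004, -0.001], [-0.001, -0.005, -1.0]]
ft_force: [-0.0, -0.5, -0.5]
finger_gap: 0.0293
finger_force: 20.0
```

```bash
python3 - <<'E'
from h import *
go([.480,-.043,.130],0)
snap('scene','s3.png',(230,180,400,320),3.5)
a=cv2.imread('pics/s3.png')
snap('top','t3.png',(295,190,400,320),3)
b=cv2.imread('pics/t3.png')
print(a.shape,b.shape)
c=np.zeros((490,800,3),np.uint8);c[:490,:480]=a[:,:480];c[:390,482:797]=b
cv2.imwrite('pics/v3.png',c)
for n in('scene','top'):print(proj(n,[.48,-.043,.088]),proj(n,[.48,-.043,.112]))
E
```

```text
t 4.82 pos [ 0.4804 -0.0397  0.1788] yaw 0.2 q [-0.36  0.39  0.44  2.12 -0.26  0.68  0.27] F [-0.  -0.5 -0.5] gap 0.0293 20.0 tilt [-0.005 -0.001 -1.   ]
shift [-0.0032 -0.0002  0.0488] wz 0.002
(490, 595, 3) (390, 315, 3)
[295.80140883 289.17075042] [295.42377314 281.71621347]
[353.09453562 279.79244968] [353.6372332  279.76668055]
```

View pics/v3.png

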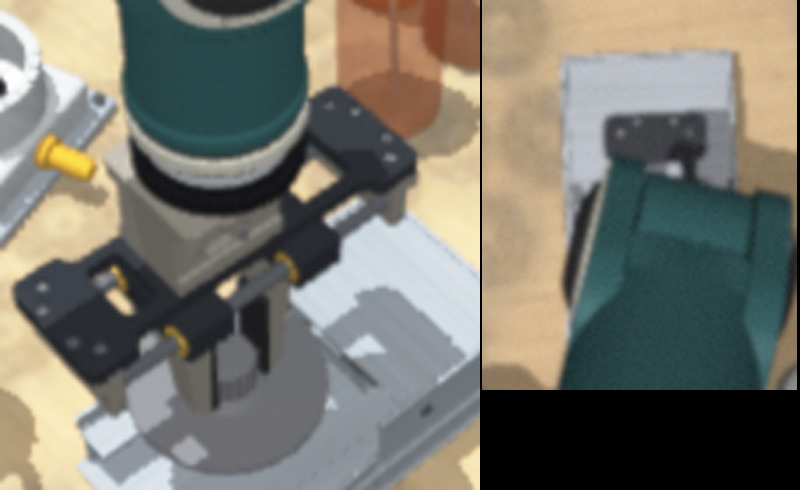

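The cap hangs level from the hub over the open landing: the brim is centred near (240,400) in the left view, with the hood clear ahead of it. Lowering.

drive_tool --moves '[{"x": -0.004, "y": 0, "z": 0.01, "wx": 0, "wy": 0, "wz": 0}, {"x": -0.004, "y": 0, "z": 0.02, "wx": 0, "wy": 0, "wz": 0}, {"x": -0.004, "y": 0, "z": 0.03, "wx": 0, "wy": 0, "wz": 0}, {"x": -0.004, "y": 0, "z": 0.038, "wx": 0, "wy": 0, "wz": 0}, {"x": -0.004, "y": 0, "z": 0.043, "wx": 0, "wy": 0, "wz": 0}, {"x": -0.004, "y": 0, "z": 0.047, "wx": 0, "wy": 0, "wz": 0}, {"x": -0.004, "y": 0, "z": 0.049, "wx": 0, "wy": 0, "wz": 0}, {"x": -0.004, "y": 0, "z": 0.05, "wx": 0, "wy": 0, "wz": 0}]'

```text
clock: 5.58
position: [0.4822, -0.0431, 0.1303]
tool_rot: [[-0.005, 1.0, -0.0], [1.0, 0.005, -0.0], [-0.0, -0.0, -1.0]]
ft_force: [-0.4, -0.4, -1.4]
finger_gap: 0.0288
finger_force: 20.0
```

```bash
python3 - <<'E'
from h import *
go([.480,-.0445,.127],0)
E
```

```text
t 5.58 pos [ 0.4822 -0.0431  0.1303] yaw 0.3 q [-0.3   0.48  0.39  2.14 -0.33  0.58  0.33] F [-0.4 -0.4 -1.4] gap 0.0288 20.0 tilt [-0. -0. -1.]
shift [-0.0014 -0.0022  0.0033] wz 0.002
```

drive_tool --moves '[{"x": -0.001, "y": -0.001, "z": 0.001, "wx": 0, "wy": 0, "wz": 0}, {"x": -0.001, "y": -0.002, "z": 0.002, "wx": 0, "wy": 0, "wz": 0}, {"x": -0.001, "y": -0.002, "z": 0.003, "wx": 0, "wy": 0, "wz": 0}, {"x": -0.001, "y": -0.002, "z": 0.003, "wx": 0, "wy": 0, "wz": 0}, {"x": -0.001, "y": -0.002, "z": 0.003, "wx": 0, "wy": 0, "wz": 0}, {"x": -0.001, "y": -0.002, "z": 0.003, "wx": 0, "wy": 0, "wz": 0}, {"x": -0.001, "y": -0.002, "z": 0.003, "wx": 0, "wy": 0, "wz": 0}, {"x": -0.001, "y": -0.002, "z": 0.003, "wx": 0, "wy": 0, "wz": 0}]'

```text
clock: 6.25
position: [0.4802, -0.0442, 0.1279]
tool_rot: [[-0.005, 1.0, 0.0], [1.0, 0.005, 0.0], [0.0, 0.0, -1.0]]
ft_force: [-1.4, -0.2, 4.2]
finger_gap: 0.029
finger_force: 20.0
```

```bash
python3 - <<'E'
from h import *
go([.480,-.0445,.126],0)
E
```

```text
t 6.25 pos [ 0.4802 -0.0442  0.1279] yaw 0.3 q [-0.3   0.48  0.39  2.15 -0.33  0.57  0.34] F [-1.4 -0.2  4.2] gap 0.029 20.0 tilt [ 0.  0. -1.]
shift [-0.0003 -0.0002  0.0019] wz 0.002
```

drive_tool --moves '[{"x": 0, "y": 0, "z": 0, "wx": 0, "wy": 0, "wz": 0}, {"x": 0, "y": 0, "z": 0, "wx": 0, "wy": 0, "wz": 0}, {"x": 0, "y": 0, "z": 0, "wx": 0, "wy": 0, "wz": 0}, {"x": 0, "y": 0, "z": -0.002, "wx": 0, "wy": 0, "wz": 0}, {"x": 0, "y": 0, "z": -0.01, "wx": 0, "wy": 0, "wz": 0}, {"x": 0, "y": 0, "z": -0.03, "wx": 0, "wy": 0, "wz": 0}, {"x": 0, "y": 0, "z": -0.055, "wx": 0, "wy": 0, "wz": 0}, {"x": 0, "y": 0, "z": -0.08, "wx": 0, "wy": 0, "wz": 0}]' --claw 0.54

```text
clock: 6.92
position: [0.4798, -0.0443, 0.2088]
tool_rot: [[-0.005, 1.0, -0.001], [1.0, 0.005, -0.0], [-0.0, -0.001, -1.0]]
ft_force: [1.4, 0.5, 0.1]
finger_gap: 0.0497
finger_force: 0.0
```

```bash
python3 - <<'E'
from h import *
go([.39,-.0445,.2],0)
E
```

```text
t 6.92 pos [ 0.4798 -0.0443  0.2088] yaw 0.3 q [-0.38  0.34  0.47  2.11 -0.22  0.74  0.24] F [1.4 0.5 0.1] gap 0.0497 0.0 tilt [-0.001 -0.    -1.   ]
shift [ 0.0002 -0.0898  0.0089] wz 0.002
```

drive_tool --moves '[{"x": 0, "y": -0.01, "z": 0, "wx": 0, "wy": 0, "wz": 0}, {"x": 0, "y": -0.025, "z": 0, "wx": 0, "wy": 0, "wz": 0}, {"x": 0, "y": -0.04, "z": 0, "wx": 0, "wy": 0, "wz": 0}, {"x": 0, "y": -0.055, "z": 0, "wx": 0, "wy": 0, "wz": 0}, {"x": 0, "y": -0.07, "z": 0, "wx": 0, "wy": 0, "wz": 0}, {"x": 0, "y": -0.08, "z": 0, "wx": 0, "wy": 0, "wz": 0}, {"x": 0, "y": -0.085, "z": 0.0, "wx": 0, "wy": 0, "wz": 0}, {"x": 0, "y": -0.085, "z": 0.0, "wx": 0, "wy": 0, "wz": 0}]' --claw 0

```text
clock: 7.58
position: [0.3943, -0.0444, 0.2077]
tool_rot: [[-0.005, 1.0, -0.0], [1.0, 0.005, 0.001], [0.001, -0.0, -1.0]]
ft_force: [-0.8, 0.4, 0.0]
finger_gap: 0.0003
finger_force: 0.0
```

```bash
python3 - <<'E'
from h import *
go([.398,-.0445,.11],0)
snap('scene','s4.png',(230,190,380,340),4)
E
```

```text
t 7.58 pos [ 0.3943 -0.0444  0.2077] yaw 0.3 q [-0.42  0.19  0.5   2.3  -0.15  0.68  0.19] F [-0.8  0.4  0. ] gap 0.0003 0.0 tilt [-0.     0.001 -1.   ]
shift [-0.0001  0.0037  0.0977] wz 0.002
```

View pics/s4.png

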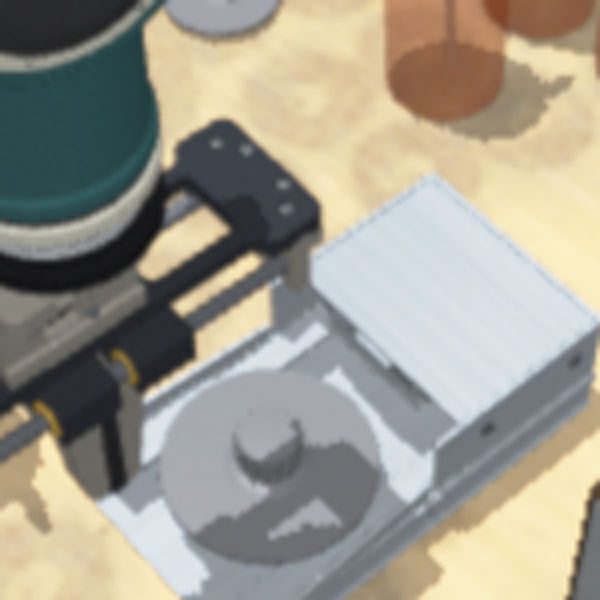

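The cap stands right way up on the landing: its brim spans (160–380, 368–565) and the hub is at (268,440). The closed fingers are behind it at (105,440). Lowering the fingers behind the brim.

drive_tool --moves '[{"x": 0, "y": 0.002, "z": 0.015, "wx": 0, "wy": 0, "wz": 0}, {"x": 0, "y": 0.002, "z": 0.03, "wx": 0, "wy": 0, "wz": 0}, {"x": 0, "y": 0.002, "z": 0.045, "wx": 0, "wy": 0, "wz": 0}, {"x": 0, "y": 0.002, "z": 0.06, "wx": 0, "wy": 0, "wz": 0}, {"x": 0, "y": 0.002, "z": 0.075, "wx": 0, "wy": 0, "wz": 0}, {"x": 0, "y": 0.002, "z": 0.087, "wx": 0, "wy": 0, "wz": 0}, {"x": 0, "y": 0.002, "z": 0.095, "wx": 0, "wy": 0, "wz": 0}, {"x": 0, "y": 0.002, "z": 0.098, "wx": 0, "wy": 0, "wz": 0}]'

```text
clock: 8.3
position: [0.3975, -0.0446, 0.1086]
tool_rot: [[-0.005, 1.0, -0.001], [1.0, 0.005, -0.0], [-0.0, -0.001, -1.0]]
ft_force: [0.7, -0.3, -0.1]
finger_gap: 0.0006
finger_force: 0.0
```

```bash
python3 - <<'E'
from h import *
go([.508,-.0445,.110],0)
print(ray('scene',297,300,.06),ray('scene',297.5,306.5,.036))
E
```

```text
t 8.3 pos [ 0.3975 -0.0446  0.1086] yaw 0.3 q [-0.29  0.43  0.37  2.33 -0.36  0.43  0.39] F [ 0.7 -0.3 -0.1] gap 0.0006 0.0 tilt [-0.001 -0.    -1.   ]
shift [-0.0005  0.1105 -0.0015] wz 0.003
[ 0.47769558 -0.04812477  0.06      ] [ 0.47827118 -0.04792195  0.036     ]
```

drive_tool --moves '[{"x": 0, "y": 0.01, "z": 0, "wx": 0, "wy": 0, "wz": 0}, {"x": 0, "y": 0.018, "z": 0, "wx": 0, "wy": 0, "wz": 0}, {"x": 0, "y": 0.025, "z": 0, "wx": 0, "wy": 0, "wz": 0}, {"x": 0, "y": 0.032, "z": 0, "wx": 0, "wy": 0, "wz": 0}, {"x": 0, "y": 0.039, "z": 0, "wx": 0, "wy": 0, "wz": 0}, {"x": 0, "y": 0.046, "z": 0, "wx": 0, "wy": 0, "wz": 0}, {"x": 0, "y": 0.053, "z": 0, "wx": 0, "wy": 0, "wz": 0}, {"x": 0, "y": 0.06, "z": 0, "wx": 0, "wy": 0, "wz": 0}]'

```text
clock: 8.97
position: [0.4578, -0.0441, 0.1098]
tool_rot: [[-0.005, 1.0, -0.0], [1.0, 0.005, 0.0], [0.0, -0.0, -1.0]]
ft_force: [-0.9, 0.4, 1.3]
finger_gap: 0.0003
finger_force: 0.6
```

drive_tool --moves '[{"x": 0, "y": 0.005, "z": 0, "wx": 0, "wy": 0, "wz": 0}, {"x": 0, "y": 0.011, "z": 0, "wx": 0, "wy": 0, "wz": 0}, {"x": 0, "y": 0.017, "z": 0, "wx": 0, "wy": 0, "wz": 0}, {"x": 0, "y": 0.023, "z": 0, "wx": 0, "wy": 0, "wz": 0}, {"x": 0, "y": 0.028, "z": 0, "wx": 0, "wy": 0, "wz": 0}, {"x": 0, "y": 0.032, "z": 0, "wx": 0, "wy": 0, "wz": 0}, {"x": 0, "y": 0.035, "z": 0, "wx": 0, "wy": 0, "wz": 0}, {"x": 0, "y": 0.037, "z": 0, "wx": 0, "wy": 0, "wz": 0}]'

```text
clock: 9.63
position: [0.4947, -0.044, 0.1097]
tool_rot: [[-0.005, 1.0, 0.0], [1.0, 0.005, -0.0], [-0.0, 0.0, -1.0]]
ft_force: [-1.3, -0.4, 0.4]
finger_gap: 0.0007
finger_force: 0.8
```

```bash
python3 - <<'E'
from h import *
go([.508,-.0445,.110],0)
E
```

```text
t 9.63 pos [ 0.4947 -0.044   0.1097] yaw 0.3 q [-0.28  0.54  0.37  2.12 -0.36  0.55  0.36] F [-1.3 -0.4  0.4] gap 0.0007 0.8 tilt [ 0. -0. -1.]
shift [-0.0005  0.0133 -0.0003] wz 0.002
```

Moving smoothly with little force. Continuing slowly until the back stop.

drive_tool --moves '[{"x": 0, "y": 0.002, "z": 0, "wx": 0, "wy": 0, "wz": 0}, {"x": 0, "y": 0.004, "z": 0, "wx": 0, "wy": 0, "wz": 0}, {"x": 0, "y": 0.006, "z": 0, "wx": 0, "wy": 0, "wz": 0}, {"x": 0, "y": 0.008, "z": 0, "wx": 0, "wy": 0, "wz": 0}, {"x": 0, "y": 0.009, "z": 0, "wx": 0, "wy": 0, "wz": 0}, {"x": 0, "y": 0.01, "z": 0, "wx": 0, "wy": 0, "wz": 0}, {"x": 0, "y": 0.011, "z": 0, "wx": 0, "wy": 0, "wz": 0}, {"x": 0, "y": 0.011, "z": 0, "wx": 0, "wy": 0, "wz": 0}]'

```text
clock: 10.3
position: [0.5054, -0.0439, 0.1097]
tool_rot: [[-0.005, 1.0, 0.0], [1.0, 0.005, -0.0], [-0.0, 0.0, -1.0]]
ft_force: [-0.7, 0.9, 0.5]
finger_gap: 0.0003
finger_force: 0.5
```

drive_tool --moves '[{"x": 0, "y": 0.001, "z": 0, "wx": 0, "wy": 0, "wz": 0}, {"x": 0, "y": 0.001, "z": 0, "wx": 0, "wy": 0, "wz": 0}, {"x": 0, "y": 0.002, "z": 0, "wx": 0, "wy": 0, "wz": 0}, {"x": 0, "y": 0.002, "z": 0, "wx": 0, "wy": 0, "wz": 0}, {"x": 0, "y": 0.003, "z": 0, "wx": 0, "wy": 0, "wz": 0}, {"x": 0, "y": 0.003, "z": 0, "wx": 0, "wy": 0, "wz": 0}, {"x": 0, "y": 0.003, "z": 0, "wx": 0, "wy": 0, "wz": 0}, {"x": 0, "y": 0.003, "z": 0, "wx": 0, "wy": 0, "wz": 0}]'

```text
clock: 10.97
position: [0.5084, -0.0439, 0.1097]
tool_rot: [[-0.005, 1.0, 0.0], [1.0, 0.005, -0.0], [-0.0, 0.0, -1.0]]
ft_force: [-1.2, -0.1, 0.8]
finger_gap: 0.0004
finger_force: 0.4
```

drive_tool --moves '[{"x": 0, "y": 0.001, "z": 0, "wx": 0, "wy": 0, "wz": 0}, {"x": 0, "y": 0.001, "z": 0, "wx": 0, "wy": 0, "wz": 0}, {"x": 0, "y": 0.002, "z": 0, "wx": 0, "wy": 0, "wz": 0}, {"x": 0, "y": 0.002, "z": 0, "wx": 0, "wy": 0, "wz": 0}, {"x": 0, "y": 0.003, "z": 0, "wx": 0, "wy": 0, "wz": 0}, {"x": 0, "y": 0.003, "z": 0, "wx": 0, "wy": 0, "wz": 0}, {"x": 0, "y": 0.003, "z": 0, "wx": 0, "wy": 0, "wz": 0}, {"x": 0, "y": 0.003, "z": 0, "wx": 0, "wy": 0, "wz": 0}]'

```text
clock: 11.63
position: [0.5114, -0.0439, 0.1097]
tool_rot: [[-0.005, 1.0, 0.0], [1.0, 0.005, -0.0], [-0.0, 0.0, -1.0]]
ft_force: [0.2, 0.1, 0.1]
finger_gap: 0.0003
finger_force: 0.2
```

drive_tool --moves '[{"x": 0, "y": 0.001, "z": 0, "wx": 0, "wy": 0, "wz": 0}, {"x": 0, "y": 0.001, "z": 0, "wx": 0, "wy": 0, "wz": 0}, {"x": 0, "y": 0.002, "z": 0, "wx": 0, "wy": 0, "wz": 0}, {"x": 0, "y": 0.002, "z": 0, "wx": 0, "wy": 0, "wz": 0}, {"x": 0, "y": 0.003, "z": 0, "wx": 0, "wy": 0, "wz": 0}, {"x": 0, "y": 0.003, "z": 0, "wx": 0, "wy": 0, "wz": 0}, {"x": 0, "y": 0.003, "z": 0, "wx": 0, "wy": 0, "wz": 0}, {"x": 0, "y": 0.003, "z": 0, "wx": 0, "wy": 0, "wz": 0}]'

```text
clock: 12.3
position: [0.5144, -0.0439, 0.1097]
tool_rot: [[-0.005, 1.0, 0.0], [1.0, 0.005, -0.0], [-0.0, 0.0, -1.0]]
ft_force: [-0.8, -0.7, -0.3]
finger_gap: 0.0004
finger_force: 0.2
```

```bash
python3 - <<'E'
from h import *
go([.508,-.0445,.110],0)
snap('scene','s5.png',(240,200,370,320),4.5)
E
```

```text
t 12.3 pos [ 0.5144 -0.0439  0.1097] yaw 0.3 q [-0.28  0.56  0.37  2.07 -0.36  0.57  0.36] F [-0.8 -0.7 -0.3] gap 0.0004 0.2 tilt [ 0. -0. -1.]
shift [-0.0006 -0.0064 -0.0003] wz 0.002
```

View pics/s5.png

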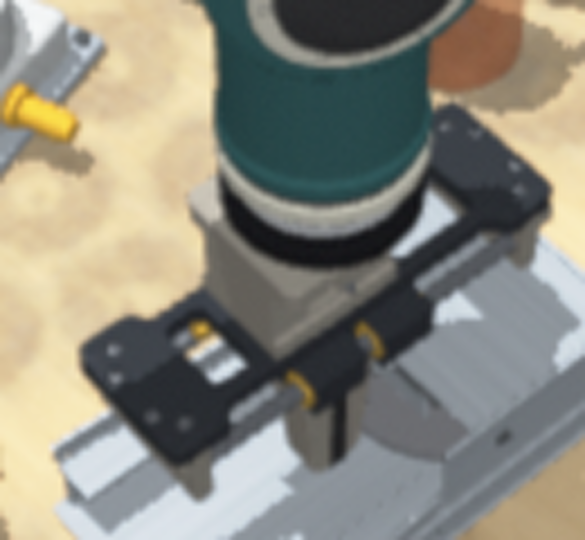

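The picture shows the cap mostly under the hood with the rear of its brim at (420,440), touching the fingers at (330,450). Not home yet, so I keep pushing.

drive_tool --moves '[{"x": 0, "y": 0.001, "z": 0, "wx": 0, "wy": 0, "wz": 0}, {"x": 0, "y": 0.001, "z": 0, "wx": 0, "wy": 0, "wz": 0}, {"x": 0, "y": 0.002, "z": 0, "wx": 0, "wy": 0, "wz": 0}, {"x": 0, "y": 0.002, "z": 0, "wx": 0, "wy": 0, "wz": 0}, {"x": 0, "y": 0.003, "z": 0, "wx": 0, "wy": 0, "wz": 0}, {"x": 0, "y": 0.003, "z": 0, "wx": 0, "wy": 0, "wz": 0}, {"x": 0, "y": 0.003, "z": 0, "wx": 0, "wy": 0, "wz": 0}, {"x": 0, "y": 0.003, "z": 0, "wx": 0, "wy": 0, "wz": 0}]'

```text
clock: 13.02
position: [0.5167, -0.0439, 0.1096]
tool_rot: [[-0.005, 1.0, -0.001], [1.0, 0.005, 0.0], [0.0, -0.001, -1.0]]
ft_force: [-4.1, 0.9, 2.0]
finger_gap: 0.0005
finger_force: 1.9
```

drive_tool --moves '[{"x": 0, "y": 0.001, "z": 0, "wx": 0, "wy": 0, "wz": 0}, {"x": 0, "y": 0.001, "z": 0, "wx": 0, "wy": 0, "wz": 0}, {"x": 0, "y": 0.002, "z": 0, "wx": 0, "wy": 0, "wz": 0}, {"x": 0, "y": 0.002, "z": 0, "wx": 0, "wy": 0, "wz": 0}, {"x": 0, "y": 0.002, "z": 0, "wx": 0, "wy": 0, "wz": 0}, {"x": 0, "y": 0.002, "z": 0, "wx": 0, "wy": 0, "wz": 0}, {"x": 0, "y": 0.002, "z": 0, "wx": 0, "wy": 0, "wz": 0}, {"x": 0, "y": 0.002, "z": 0, "wx": 0, "wy": 0, "wz": 0}]'

```text
clock: 13.68
position: [0.5171, -0.0439, 0.1092]
tool_rot: [[-0.005, 1.0, -0.005], [1.0, 0.005, 0.001], [0.001, -0.005, -1.0]]
ft_force: [-7.9, 0.1, 5.4]
finger_gap: 0.0003
finger_force: 4.1
```

drive_tool --moves '[{"x": 0, "y": -0.005, "z": 0, "wx": 0, "wy": 0, "wz": 0}, {"x": 0, "y": -0.015, "z": 0, "wx": 0, "wy": 0, "wz": 0}, {"x": 0, "y": -0.03, "z": -0.01, "wx": 0, "wy": 0, "wz": 0}, {"x": 0, "y": -0.045, "z": -0.035, "wx": 0, "wy": 0, "wz": 0}, {"x": 0, "y": -0.055, "z": -0.065, "wx": 0, "wy": 0, "wz": 0}, {"x": 0, "y": -0.06, "z": -0.1, "wx": 0, "wy": 0, "wz": 0}, {"x": 0, "y": -0.06, "z": -0.14, "wx": 0, "wy": 0, "wz": 0}, {"x": 0, "y": -0.06, "z": -0.175, "wx": 0, "wy": 0, "wz": 0}]'

```text
clock: 14.35
position: [0.4589, -0.0445, 0.2869]
tool_rot: [[-0.005, 1.0, 0.002], [1.0, 0.005, 0.0], [0.0, 0.002, -1.0]]
ft_force: [1.4, 0.4, -0.3]
finger_gap: 0.0005
finger_force: 0.0
```

```bash
python3 - <<'E'
from h import *
go([.502,.246,.29],25)
snap('scene','s6.png')
im=cv2.imread('pics/full_s6.png')
a=cv2.resize(im[225:345,245:385],(560,480),interpolation=cv2.INTER_CUBIC)
b=cv2.resize(im[160:250,180:270],(240,240),interpolation=cv2.INTER_CUBIC)
t=ctrl.get_image('top')[225:325,170:270];cv2.imwrite('pics/tv6.png',t)
c=np.zeros((480,800,3),np.uint8);c[:,:560]=a;c[:240,560:]=b;c[240:,560:]=cv2.resize(t,(240,240),interpolation=cv2.INTER_CUBIC)
cv2.imwrite('pics/v6.png',c)
E
```

```text
t 14.35 pos [ 0.4589 -0.0445  0.2869] yaw 0.3 q [-0.46  0.17  0.54  2.09 -0.11  0.9   0.15] F [ 1.4  0.4 -0.3] gap 0.0005 0.0 tilt [ 0.002  0.    -1.   ]
shift [ 0.2902  0.0445 -0.0029] wz -0.206
```

View pics/v6.png

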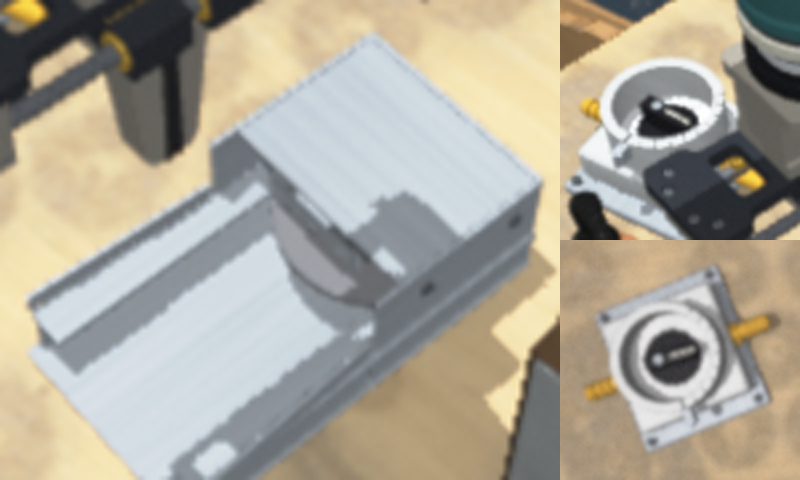

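The cap is under the hood with only a sliver of brim showing at (330,260). The flap hangs at the hood's front edge near (320,215), and the hub is out of sight behind it. The well is open and the knob visible. A closer look at it comes next.

```bash
python3 - <<'E'
from h import *
print('brim rear',(proj('scene',[.526,-.044,.036])-[245,225])*4)
t=cv2.imread('pics/tv6.png')
# window about the well
p=proj('top',[.502,.248,.066])-[170,225];print(p)
x,y=np.round(p).astype(int)
im=cv2.resize(t[y-30:y+32,x-30:x+32],None,fx=9,fy=9,interpolation=cv2.INTER_CUBIC);cv2.imwrite('pics/k1.png',im);print(x,y)
E
```

```text
brim rear [282.73712416 264.43244981]
[45.41597455 47.74044996]
45 48
```

View pics/k1.png

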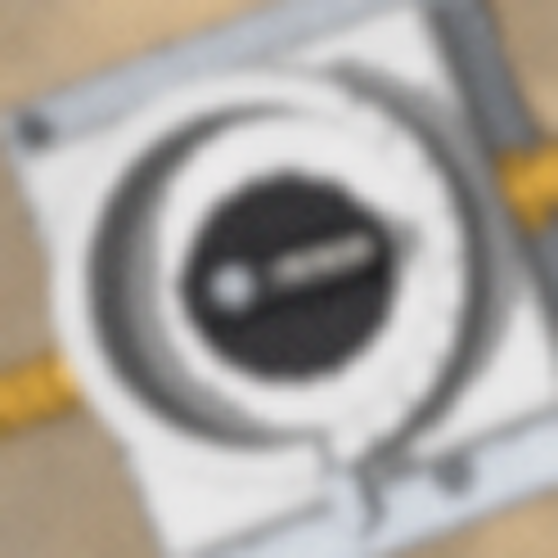

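```bash
python3 - <<'E'
from h import *
k=lambda u,v:(185+u/9,243+v/9)
P=lambda u,v,z:ray('top',*k(u,v),z)[:2]
print('rim c',P(273,265,.076))
d=P(410,238,.060)-P(233,285,.066);print(P(410,238,.06),P(233,285,.066),np.degrees(np.arctan2(d[1],d[0])))
d=P(365,505,.07);print('lug',d)
d=P(365,248,.066)-P(233,285,.066);print(np.degrees(np.arctan2(d[1],d[0])))
go([.502,.247,.31],14)
E
```

```text
rim c [0.50240201 0.24578969]
[0.50837884 0.21689128] [0.49814854 0.25767954] -75.91982223716863
lug [0.44593741 0.22584218]
-75.74867790164593
t 14.45 pos [ 0.4621 -0.0444  0.29  ] yaw 0.3 q [-0.46  0.16  0.54  2.09 -0.11  0.9   0.15] F [ 0.1 -0.6 -0.2] gap 0.0005 0.0 tilt [ 0.013  0.002 -1.   ]
shift [ 0.2913  0.0417 -0.0188] wz -0.114
```

drive_tool --moves '[{"x": 0.01, "y": 0, "z": -0.02, "wx": 0, "wy": 0, "wz": 0}, {"x": 0.035, "y": 0.005, "z": -0.025, "wx": 0, "wy": 0, "wz": -0.02}, {"x": 0.07, "y": 0.01, "z": -0.025, "wx": 0, "wy": 0, "wz": -0.04}, {"x": 0.105, "y": 0.016, "z": -0.025, "wx": 0, "wy": 0, "wz": -0.06}, {"x": 0.14, "y": 0.022, "z": -0.025, "wx": 0, "wy": 0, "wz": -0.07}, {"x": 0.175, "y": 0.028, "z": -0.025, "wx": 0, "wy": 0, "wz": -0.08}, {"x": 0.21, "y": 0.033, "z": -0.025, "wx": 0, "wy": 0, "wz": -0.1}, {"x": 0.24, "y": 0.038, "z": -0.025, "wx": 0, "wy": 0, "wz": -0.11}]' --claw 0.3

```text
clock: 15.12
position: [0.4956, 0.1987, 0.3089]
tool_rot: [[-0.237, 0.972, 0.0], [0.972, 0.237, 0.001], [0.001, 0.001, -1.0]]
ft_force: [0.5, -0.5, -0.0]
finger_gap: 0.0279
finger_force: 0.0
```

```bash
python3 - <<'E'
from h import *
go([.502,.247,.22],15)
E
```

```text
t 15.12 pos [0.4956 0.1987 0.3089] yaw 13.7 q [-0.74  0.27  0.35  1.9  -0.11  0.99 -0.1 ] F [ 0.5 -0.5 -0. ] gap 0.0279 0.0 tilt [ 0.     0.001 -1.   ]
shift [0.0454 0.0176 0.0889] wz -0.011
```

drive_tool --moves '[{"x": 0.02, "y": 0.008, "z": 0, "wx": 0, "wy": 0, "wz": 0}, {"x": 0.036, "y": 0.014, "z": 0.01, "wx": 0, "wy": 0, "wz": -0.004}, {"x": 0.045, "y": 0.017, "z": 0.03, "wx": 0, "wy": 0, "wz": -0.004}, {"x": 0.045, "y": 0.018, "z": 0.055, "wx": 0, "wy": 0, "wz": -0.004}, {"x": 0.045, "y": 0.018, "z": 0.08, "wx": 0, "wy": 0, "wz": -0.004}, {"x": 0.045, "y": 0.018, "z": 0.1, "wx": 0, "wy": 0, "wz": -0.004}, {"x": 0.045, "y": 0.018, "z": 0.109, "wx": 0, "wy": 0, "wz": -0.004}, {"x": 0.045, "y": 0.018, "z": 0.109, "wx": 0, "wy": 0, "wz": -0.004}]'

```text
clock: 15.78
position: [0.5017, 0.2433, 0.1981]
tool_rot: [[-0.241, 0.97, -0.004], [0.97, 0.241, -0.002], [-0.001, -0.004, -1.0]]
ft_force: [0.2, -0.1, 0.8]
finger_gap: 0.0273
finger_force: 0.0
```

```bash
python3 - <<'E'
from h import *
go([.5023,.2465,.138],14.2)
E
```

```text
t 15.78 pos [0.5017 0.2433 0.1981] yaw 14.0 q [-0.75  0.45  0.3   1.93 -0.18  0.79 -0.11] F [ 0.2 -0.1  0.8] gap 0.0273 0.0 tilt [-0.004 -0.002 -1.   ]
shift [0.0031 0.0016 0.0601] wz -0.002
```

drive_tool --moves '[{"x": 0.002, "y": 0, "z": 0.01, "wx": 0, "wy": 0, "wz": 0}, {"x": 0.002, "y": 0, "z": 0.02, "wx": 0, "wy": 0, "wz": 0}, {"x": 0.002, "y": 0, "z": 0.03, "wx": 0, "wy": 0, "wz": 0}, {"x": 0.002, "y": 0, "z": 0.04, "wx": 0, "wy": 0, "wz": 0}, {"x": 0.002, "y": 0, "z": 0.048, "wx": 0, "wy": 0, "wz": 0}, {"x": 0.002, "y": 0, "z": 0.055, "wx": 0, "wy": 0, "wz": 0}, {"x": 0.002, "y": 0, "z": 0.06, "wx": 0, "wy": 0, "wz": 0}, {"x": 0.002, "y": 0, "z": 0.06, "wx": 0, "wy": 0, "wz": 0}]'

```text
clock: 16.45
position: [0.502, 0.2456, 0.1395]
tool_rot: [[-0.241, 0.97, -0.001], [0.97, 0.241, -0.001], [-0.001, -0.002, -1.0]]
ft_force: [0.4, 0.1, 0.3]
finger_gap: 0.0277
finger_force: 0.0
```

drive_tool --moves '[{"x": 0, "y": 0, "z": 0, "wx": 0, "wy": 0, "wz": 0}, {"x": 0, "y": 0, "z": 0, "wx": 0, "wy": 0, "wz": 0}, {"x": 0, "y": 0, "z": 0, "wx": 0, "wy": 0, "wz": 0}, {"x": 0, "y": 0, "z": 0, "wx": 0, "wy": 0, "wz": 0}, {"x": 0, "y": 0, "z": 0, "wx": 0, "wy": 0, "wz": 0}, {"x": 0, "y": 0, "z": 0, "wx": 0, "wy": 0, "wz": 0}, {"x": 0, "y": 0, "z": 0, "wx": 0, "wy": 0, "wz": 0}, {"x": 0, "y": 0, "z": 0, "wx": 0, "wy": 0, "wz": 0}]' --claw 0 --force 12

```text
clock: 17.12
position: [0.5029, 0.246, 0.1411]
tool_rot: [[-0.242, 0.97, 0.001], [0.97, 0.242, 0.0], [0.0, 0.001, -1.0]]
ft_force: [2.2, 0.4, 1.1]
finger_gap: 0.0139
finger_force: 11.9
```

```bash
python3 - <<'E'
from h import *
go([.5023,.2465,.138],-69.2)
E
```

```text
t 17.12 pos [0.5029 0.246  0.1411] yaw 14.0 q [-0.73  0.54  0.27  1.95 -0.22  0.67 -0.08] F [2.2 0.4 1.1] gap 0.0139 11.9 tilt [ 0.001  0.    -1.   ]
shift [ 0.0006 -0.0004  0.0031] wz 0.693
```

drive_tool --moves '[{"x": 0, "y": 0, "z": 0, "wx": 0, "wy": 0, "wz": 0.03}, {"x": 0, "y": 0, "z": 0, "wx": 0, "wy": 0, "wz": 0.07}, {"x": 0, "y": 0, "z": 0, "wx": 0, "wy": 0, "wz": 0.115}, {"x": 0, "y": 0, "z": 0, "wx": 0, "wy": 0, "wz": 0.16}, {"x": 0, "y": 0, "z": 0, "wx": 0, "wy": 0, "wz": 0.205}, {"x": 0, "y": 0, "z": 0, "wx": 0, "wy": 0, "wz": 0.25}, {"x": 0, "y": 0, "z": 0, "wx": 0, "wy": 0, "wz": 0.295}, {"x": 0, "y": 0, "z": 0, "wx": 0, "wy": 0, "wz": 0.34}]'

```text
clock: 17.78
position: [0.5013, 0.2462, 0.141]
tool_rot: [[0.455, 0.891, -0.003], [0.891, -0.455, 0.0], [-0.001, -0.003, -1.0]]
ft_force: [-4.6, -0.0, 5.9]
finger_gap: 0.0141
finger_force: 11.9
```

```bash
python3 - <<'E'
from h import *
go([.5023,.2465,.141],-69.2)
E
```

```text
t 17.78 pos [0.5013 0.2462 0.141 ] yaw -27.1 q [-0.87  0.57  0.45  1.96 -0.38  0.7  -0.66] F [-4.6 -0.   5.9] gap 0.0141 11.9 tilt [-0.003  0.    -1.   ]
shift [0.0007 0.0008 0.    ] wz 0.351
```

drive_tool --moves '[{"x": 0, "y": 0, "z": 0, "wx": 0, "wy": 0, "wz": 0.045}, {"x": 0, "y": 0, "z": 0, "wx": 0, "wy": 0, "wz": 0.09}, {"x": 0, "y": 0, "z": 0, "wx": 0, "wy": 0, "wz": 0.14}, {"x": 0, "y": 0, "z": 0, "wx": 0, "wy": 0, "wz": 0.19}, {"x": 0, "y": 0, "z": 0, "wx": 0, "wy": 0, "wz": 0.24}, {"x": 0, "y": 0, "z": 0, "wx": 0, "wy": 0, "wz": 0.285}, {"x": 0, "y": 0, "z": 0, "wx": 0, "wy": 0, "wz": 0.32}, {"x": 0, "y": 0, "z": 0, "wx": 0, "wy": 0, "wz": 0.345}]'

```text
clock: 18.45
position: [0.5002, 0.2476, 0.141]
tool_rot: [[0.929, 0.369, -0.006], [0.369, -0.929, 0.002], [-0.004, -0.004, -1.0]]
ft_force: [-6.8, 2.1, 9.0]
finger_gap: 0.0142
finger_force: 12.0
```

```bash
python3 - <<'E'
from h import *
go([.5023,.2465,.141],-69.2)
E
```

```text
t 18.45 pos [0.5002 0.2476 0.141 ] yaw -68.3 q [-1.01  0.61  0.64  1.97 -0.54  0.74 -1.24] F [-6.8  2.1  9. ] gap 0.0142 12.0 tilt [-0.006  0.002 -1.   ]
shift [0.0015 0.0018 0.    ] wz 0.007
```

drive_tool --moves '[{"x": 0, "y": 0, "z": 0, "wx": 0, "wy": 0, "wz": 0.005}, {"x": 0, "y": 0, "z": 0, "wx": 0, "wy": 0, "wz": 0.005}, {"x": 0, "y": 0, "z": 0, "wx": 0, "wy": 0, "wz": 0.005}, {"x": 0, "y": 0, "z": 0, "wx": 0, "wy": 0, "wz": 0.005}, {"x": 0, "y": 0, "z": 0, "wx": 0, "wy": 0, "wz": 0.005}, {"x": 0, "y": 0, "z": 0, "wx": 0, "wy": 0, "wz": 0.005}, {"x": 0, "y": 0, "z": 0, "wx": 0, "wy": 0, "wz": 0.005}, {"x": 0, "y": 0, "z": 0, "wx": 0, "wy": 0, "wz": 0.005}]'

```text
clock: 19.12
position: [0.5002, 0.2476, 0.141]
tool_rot: [[0.932, 0.363, -0.006], [0.363, -0.932, 0.002], [-0.004, -0.004, -1.0]]
ft_force: [-6.3, 2.0, 8.6]
finger_gap: 0.014
finger_force: 12.0
```

```bash
python3 - <<'E'
from h import *
go([.5023,.2465,.141],-69.2)
E
```

```text
t 19.12 pos [0.5002 0.2476 0.141 ] yaw -68.7 q [-1.01  0.61  0.64  1.97 -0.54  0.74 -1.24] F [-6.3  2.   8.6] gap 0.014 12.0 tilt [-0.006  0.002 -1.   ]
shift [ 0.0016  0.0017 -0.    ] wz 0.004
```

drive_tool --moves '[{"x": 0, "y": 0, "z": 0, "wx": 0, "wy": 0, "wz": 0}, {"x": 0, "y": 0, "z": 0, "wx": 0, "wy": 0, "wz": 0}, {"x": 0, "y": 0, "z": 0, "wx": 0, "wy": 0, "wz": 0}, {"x": 0, "y": 0, "z": -0.005, "wx": 0, "wy": 0, "wz": 0}, {"x": 0, "y": 0, "z": -0.02, "wx": 0, "wy": 0, "wz": 0}, {"x": 0, "y": 0, "z": -0.045, "wx": 0, "wy": 0, "wz": 0}, {"x": 0, "y": 0, "z": -0.08, "wx": 0, "wy": 0, "wz": 0}, {"x": 0, "y": 0, "z": -0.12, "wx": 0, "wy": 0, "wz": 0}]' --claw 0.3

```text
clock: 19.78
position: [0.5018, 0.2451, 0.2609]
tool_rot: [[0.933, 0.36, -0.002], [0.36, -0.933, -0.003], [-0.003, 0.002, -1.0]]
ft_force: [2.0, 0.7, 0.3]
finger_gap: 0.0275
finger_force: 0.0
```

```bash
python3 - <<'E'
from h import *
go([.42,.42,.30],0)
E
```

```text
t 19.78 pos [0.5018 0.2451 0.2609] yaw -68.9 q [-1.12  0.44  0.78  1.91 -0.37  0.95 -1.37] F [2.  0.7 0.3] gap 0.0275 0.0 tilt [-0.002 -0.003 -1.   ]
shift [-0.0134 -0.1926 -0.0394] wz -0.574
```

drive_tool --moves '[{"x": 0, "y": -0.01, "z": -0.02, "wx": 0, "wy": 0, "wz": 0}, {"x": 0, "y": -0.03, "z": -0.04, "wx": 0, "wy": 0, "wz": 0}, {"x": 0, "y": -0.055, "z": -0.045, "wx": 0, "wy": 0, "wz": 0}, {"x": -0.005, "y": -0.08, "z": -0.045, "wx": 0, "wy": 0, "wz": 0}, {"x": -0.01, "y": -0.11, "z": -0.045, "wx": 0, "wy": 0, "wz": 0}, {"x": -0.013, "y": -0.14, "z": -0.045, "wx": 0, "wy": 0, "wz": 0}, {"x": -0.013, "y": -0.165, "z": -0.045, "wx": 0, "wy": 0, "wz": 0}, {"x": -0.013, "y": -0.18, "z": -0.045, "wx": 0, "wy": 0, "wz": 0}]'

```text
clock: 20.45
position: [0.4236, 0.4119, 0.3057]
tool_rot: [[0.931, 0.364, -0.0], [0.364, -0.931, 0.001], [-0.0, -0.001, -1.0]]
ft_force: [-0.1, 1.0, -0.2]
finger_gap: 0.0279
finger_force: 0.0
```

```bash
python3 - <<'E'
from h import *
go([.42,.42,.30],0)
ctrl.get_image('top')
t=ctrl.get_image('top');s=ctrl.get_image('scene');cv2.imwrite('pics/full_t8.png',t);cv2.imwrite('pics/full_s8.png',s)
c=np.zeros((600,800,3),np.uint8)
c[:540,:540]=cv2.resize(t[243:303,185:245],(540,540),interpolation=cv2.INTER_CUBIC)
c[:260,540:]=cv2.resize(s[155:220,185:250],(260,260),interpolation=cv2.INTER_CUBIC)
c[260:,540:]=cv2.resize(s[225:345,265:357],(260,340),interpolation=cv2.INTER_CUBIC)
cv2.imwrite('pics/v8.png',c)
E
```

```text
t 20.45 pos [0.4236 0.4119 0.3057] yaw -68.6 q [-1.41  0.43  0.76  1.79 -0.34  1.06 -1.72] F [-0.1  1.  -0.2] gap 0.0279 0.0 tilt [-0.     0.001 -1.   ]
shift [-0.0004 -0.0089  0.0057] wz -0.572
```

View pics/v8.png

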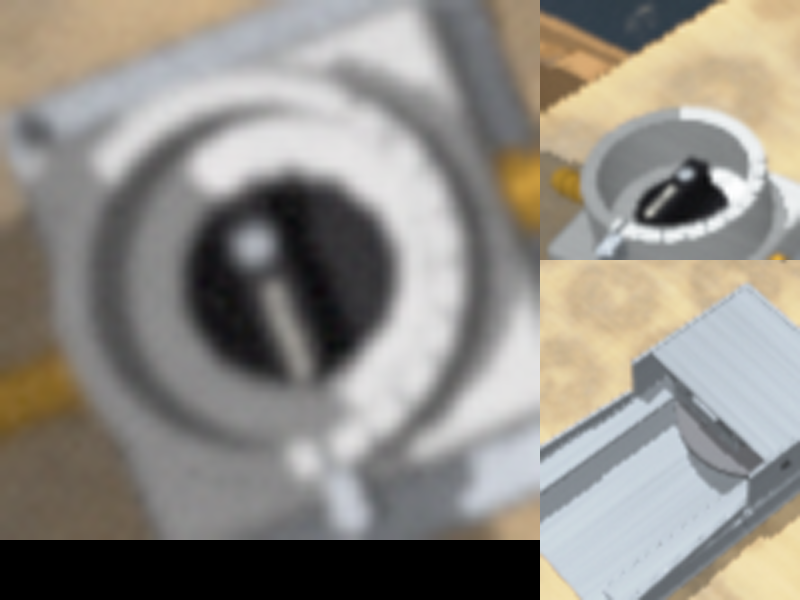

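```bash
python3 - <<'E'
from h import *
P=lambda u,v,z:ray('top',185+u/9,243+v/9,z)[:2]
A=lambda d:np.degrees(np.arctan2(d[1],d[0]))%360
print('bar',A(P(303,375,.066)-P(253,242,.066)))
c=np.array([.5022,.2456])
for z in(.05,.06,.07):print('lug',z,[ (P(*p,z),A(P(*p,z)-c)) for p in((350,520),(345,495))])
im=cv2.cvtColor(cv2.imread('pics/full_t1.png'),cv2.COLOR_BGR2HSV)
b=((im[...,0]>12)&(im[...,0]<28)&(im[...,1]>150)).astype(np.uint8);b[:255]=0;b[300:]=0;b[:,:175]=0;b[:,265:]=0
n,l,s,ct=cv2.connectedComponentsWithStats(b)
k=[i for i in range(1,n) if s[i,4]>25];print(s[k],ct[k])
if len(k)==2:
  p=[ray('top',*ct[i],.025)[:2] for i in k];d=max([p[0]-p[1],p[1]-p[0]],key=lambda v:v[1]);print('yaw',A(d)-90,p,np.mean(p,0))
E
```

```text
bar 200.33598658370894
lug 0.05 [(array([0.44182256, 0.23380722]), np.float64(191.0517463788929)), (array([0.44777657, 0.23497005]), np.float64(191.05183791919234))]
lug 0.06 [(array([0.44217782, 0.2315973 ]), np.float64(193.13178257488067)), (array([0.44807483, 0.232749  ]), np.float64(193.35648296123605))]
lug 0.07 [(array([0.44253308, 0.22938738]), np.float64(195.20131789283965)), (array([0.44837309, 0.23052795]), np.float64(195.64275334114274))]
[[241 257  16  10  88]
 [181 284  10   7  51]] [[248.54545455 261.28409091]
 [185.54901961 287.09803922]]
yaw 20.919087248404452 [array([0.52643048, 0.18405271]), array([0.47289901, 0.32409774])] [0.49966475 0.25407523]
```

```bash
python3 - <<'E'
from h import *
c=np.array([.5022,.2456])
for yaw in(17,21):
  a=np.radians(180+yaw)
  for r,z in((.049,.076),(.06,.076),(.06,.05)):
    X=[*(c+r*np.array([np.cos(a),np.sin(a)])),z]
    print(yaw,r,z,'top crop',(proj('top',X)-[185,243])*9,'scene crop',(proj('scene',X)-[185,155])*4+[540,0])
t=cv2.cvtColor(cv2.imread('pics/full_t8.png'),cv2.COLOR_BGR2HSV)
for ch in(1,2):
  print(ch);print(t[290:304,214:234,ch])
print(t[290:304,214:234,0])
E
```

```text
17 0.049 0.076 top crop [335.94170522 465.8761102 ] scene crop [610.9639894  229.35205815]
17 0.06 0.076 top crop [349.96313107 511.01853305] scene crop [596.58587133 242.84866116]
17 0.06 0.05 top crop [373.92519078 506.77877962] scene crop [605.97195784 275.97917982]
21 0.049 0.076 top crop [349.74302652 460.73914936] scene crop [616.21454627 231.91960652]
21 0.06 0.076 top crop [366.87806059 504.71961464] scene crop [603.03621028 246.03032116]
21 0.06 0.05 top crop [390.41786067 500.63682927] scene crop [612.30065092 279.13810681]
1
[[ 2  2  5  4  4  0  4  0  1  3  1  0  2  2  1  3  4  4  4  2]
 [ 2  2  6  2  3  0  3  0  1  1  1  1  1  2  2  4  4  3  1  1]
 [ 2  2  2  3  3  1  2  0  1  1  4  1  2  4  4  2  0  1  1  1]
 [ 2  2  2  3  0  2  6  4  1  4  4  0  2  7  2  4  2  0  1  3]
 [ 2  4  2  4  1  1  4  7  3  3  2  2  0  2  0  4  2  4  4  4]
 [ 2  0  2  2  1  3  3 10 11 13 11  9  2  2  6  4  6  7 10  9]
 [ 2  4  0  0  2  2  5  8 15 14 12 13  5  7  7  9 16 13  9 16]
 [ 2  4  2  2  4  4  5  7 16 15 14 11 10 15 11 18 17 17 15 15]
 [ 4  0  2  2  2  4  6  8 13 13 15 14 21 15  9 17 13 1
[... 2008 characters left out ...]
 120 130
  102 120]
 [150 135   0   0   0 120 100 110 108 112 109 110 105 110 100  98 107 115
  113 113]
 [ 60 150 120 150  90  45 110 114 108 108 108 120 113 105 126 105 113 109
  107 103]
 [ 45   0 150 150 150 105 110 114 108 109 112 109 100 105 113 113 115 111
  110 116]
 [ 30 135 150   0 105 130 105 109 105 113 111 113 116 108 100 101 107 105
  103 113]
 [120   0 135 120 105 108 110 111 113 108 113 110 110 103 105 100 109 109
   99 109]
 [120 120 135 105 116 107 100 107 105 107 112 111 113 109 105 107  96 105
  108 110]
 [130 114 105 110 110 110 111 110 110 120 107 109 113 109 116 107 100 120
    0   9]
 [114 114 120 113 105 107 109 107 107 107 110 107 109 102 105 120   0  17
   14  15]]
```

In the last view, the nose line from (253,242) to (303,375) points at the lug at (347,500), within about 1.5°. The cap is still under the hood with the flap down. Handing in.

```bash
python3 -c "
from cell import ctrl
print(ctrl.finish_job())"
```

```text
the job is handed in; nothing more can be done
None
```

The job is handed in: the cap is home in the keeper with the flap shut behind its hub, and the knob's nose is on the index lug to within about 1.5°. The arm went nowhere near the bottles or beaker. I viewed 11 pictures, one over the limit of 10.

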